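# Stage the fresh filter cartridge

## Task

Two gas-filter cartridges lie at the bottom of the two-lane sloped ramp. With the fingertips, gently push the cartridge with the blue band up its lane and over the crest, so that it rests against the blue stop at the top and cannot roll back; let it roll or slide on the ramp, never pick it up, squeeze it or flick it. Leave the orange-banded cartridge and everything else on the bench where they are, and finish with the hand clear.

Things in the scene. Friction and masses are not known exactly. Their poses are not given: they have to be found in the camera images.
- rack: Two-lane ramp fixed to the table, 240 x 196 mm: white walls and divider, metal floors, blue stop plate across the upper end. Origin: centre of its underside, on the table; x level along the lanes, uphill; z up. Lanes are centred at y = +48 (left) and -48 mm (right), 84 mm wide, walls 20 mm above the floor. The floor rises 10 degrees from x = -127, z = 19 mm to the crest, then dips to the stop.
- ramp: The lane floor's own frame, fixed to the rack: origin on the floor at the crest (fine black line; rack frame x = 55, z = 51 mm), midway between the lanes; x up along the 10 degree slope, y across, z square to the slope. A cartridge on the slope has its axis at z = 19 mm here. Left on the slope it rolls back down; past the crest it rolls by itself to the stop.
- fresh: Fresh cartridge: plain cylinder 38 mm in diameter, 78 mm long, about 150 g, polished (slippery), white, wide BLUE band. Lies across either lane on two small black nubs by the lane's walls (22 mm high, 64 mm gap: closed fingertips pass between them to push from behind), axis at rack x = -71, z = 48 mm. Origin at its centre; y is its axis (x, z turn as it rolls).
- spent: Spent cartridge, the same shape with an ORANGE band, lying in the other lane; stays there. Origin at its centre; y is its axis.
- seat_left (a point): Where a cartridge's centre lies when resting against the stop of the left lane: rack frame (81, 48, 64) mm. Past the crest the floor falls at 14 degrees to the stop, whose face is at rack x = 100 mm, its top 75 mm above the table; the dip holds the cartridge 6 mm lower than on the crest.
- seat_right (a point): The same for the right lane: rack frame (81, -48, 64) mm.
- bottle: Bystander: white plastic bottle, 60 mm diameter, 140 mm tall, standing right of the ramp. Origin under its base.
- housing: Bystander: grey filter housing, 38 mm diameter, 85 mm tall, standing left of the ramp. Origin under its base.
- beaker: Bystander: glass beaker, 70 mm diameter, 90 mm tall. Origin under its base.
- wrench: Bystander: steel wrench 160 mm long, lying flat beyond the ramp. Origin under its middle.
- jar: Bystander: amber jar, 52 mm diameter, 70 mm tall, beyond the ramp. Origin under its base.
Not all that is in view belongs to the job. What is shaped like the spent but brown, purple or yellow is not meant.

How it is judged:
By the outcome, as a careful person would: the job done as asked, in the order asked, and still so for the second after the job is handed in, with the robot touching nothing.
It also fails if it takes over 40 s, if anything falls off the work surface, if the arm or the gripper's body presses on something with over 40 N, if the wrist force passes 120 N, or if a joint passes its speed limit or range.

## Robot

A 7-joint arm with a two-finger parallel gripper is mounted at the origin on the work surface. World frame = base frame: x ahead of the robot, y to its left, z up, the work surface at z = 0. Lengths are in mm, angles in rad, forces in N, time in s.
With the tool pointing down it reaches from about 425 to 825 mm from the base axis. Payload 3.6 kg.
Tool frame: the origin (TCP) lies where the fingers leave the gripper's body, on its centre line; the fingertips stand 84 mm ahead of it and the grasp point (between the pads) lies 65 mm ahead of it; x points along the fingers, z is the direction in which the jaws open and shut, and the axes are right-handed (so a half turn about x gives the same grasp; the last joint's range is limited). The gripper opens to 93 mm and grips with 3 to 60 N. Pads are 15 mm wide; open, the fingers measure 128 mm over their backs; the gripper's body (75 mm by 188 mm) begins 65 mm behind the grasp point.
Start: joints at [1.125, 0.615, -0.013, 1.423, 0.008, 1.103, -0.04], TCP at [264.339, -593.795, 302.74] pointing down, gripper open.
Joint ranges: [-3.12, 3.12], [-0.3, 2.06], [-1.34, 1.32], [0.26, 2.42], [-1.36, 4.5], [0.01, 1.98], [-2.84, 2.84]. Speed limits (rad/s): [2.79, 2.79, 3.14, 3.14, 3.14, 3.14, 3.14].

## Interface

Orientations are given as a rotation vector (axis times angle).
In Python, from station import arm, eyes, job gives the robot as it stands.
- The arm moves only by the tool send_rows, never from a script. Its argument "motion" is a list of rows, each an object with "delta_rot": the turn, a rotation vector about the tool's x, y, z in rad, a list of three; "linear": the shift along the tool's x, y, z in m, a list of three; "hand": the opening, from 0 (shut) to 1 (fully open). A call has 1 to 8 rows; each row is the pose to reach, as a shift and turn from the pose commanded when the call began, along the tool's axes at that moment; what a row does not reach only later rows make up. A row lasts 1/8 s, in which the tool goes at most 62.5 mm and 10.7 degrees, less where a joint would pass 70% of its speed; a pose out of reach is approached as far as the arm can. A call with a gripper value outside its range is refused whole. The fingers move at their own pace and stop on an object; "newtons" is the grip in N (left out, the last holds). Time passes only in rows, so rows that repeat a pose let the fingers close. It gives the time, the measured TCP pose, the force and the opening at its end, in the units of the state.
- arm.get_state(): the state, without advancing time (a new reading comes with each control period).
- eyes.get_image(name): name is "side" or "top" or "wrist"; returns a dict with "pixels" (400x640x3 uint8, blue, green, red), "depth" (400x640 float32, mm along the optical axis (not along the pixel's ray), 0 where there is no reading), "fx", "fy", "cx", "cy" (pixels), "R" (3x3) and "t" (3): a world point X has camera coordinates R X + t. Camera axes: x right, y down, z forward; pixel columns grow to the right and rows downward; lengths in mm; the calibration is good to about 2 mm. A picture is of the moment at which its call begins.
- job.finish_job(): hands the job in, once; it reports no verdict.
The state is a dict: "t": time; "qpos": joint angles; "joint_velocities": joint speeds; "effort": joint torques, N m; "tcp_pos": TCP position; "tool_rot": TCP orientation; "force": force on the tool from outside, world axes, zero at the start; "wrist_torque": the same for the moment, N m; "opening": opening from 0.0 (shut) to 1.0 (fully open).
Only numpy, scipy, OpenCV 4.12 (cv2) and the standard library are available. Lean on these libraries where they do the work, as an engineer would, in place of code of your own. Each camera call takes 0.05 s, during which the arm holds its last target.

## Working session

There is one attempt and no reset: what is moved stays moved. The work goes in short steps, Python scripts to look and compute and a tool call to move; the robot and the scene stay as the last step left them, time stands still between calls to the robot, and variables do not carry over. Pictures are saved under pics/ and viewed, and the job is handed in when it is done.

Besides the shell and the picture viewer there is one more tool, called after "Call:" as a command line: name --argument value ..., lists and objects as JSON in quotes. send_rows: Moves the arm, as the interface text tells. Its arguments: {"type":"object","properties":{"motion":{"type":"array"},"newtons":{"type":"number"}},"required":["motion"]}

```bash
ls; mkdir -p pics; python3 - <<'E'
from station import arm, eyes, job
import cv2, numpy as np, pickle
print(arm.get_state())
d={}
for n in ["side","top","wrist"]:
    im=eyes.get_image(n); d[n]=im
    cv2.imwrite(f"pics/{n}0.png",im["pixels"]); print(n,im["fx"],im["R"],im["t"])
pickle.dump(d,open("d0.pkl","wb"))
E
```

```text
pics
{'t': 0.0, 'qpos': array([ 1.12551875,  0.61590929, -0.01264394,  1.4248439 ,  0.00812975,
        1.10337469, -0.04040951]), 'joint_velocities': array([ 4.56957911e-04, -2.03882838e-04,  2.93969263e-04, -7.49672175e-04,
       -5.81172342e-05,  3.64203998e-04,  8.39496194e-04]), 'effort': array([ 4.77895219e-05, -4.58936870e+01,  2.09200457e-01, -1.65745622e+01,
       -6.10307325e-02,  2.05006020e-02,  2.31789854e-04]), 'tcp_pos': array([ 264.11247547, -593.31802786,  301.60548795]), 'tool_rot': array([ 0.89672163,  1.38088424, -0.89455826]), 'force': array([ 0.75404623, -0.26771284,  0.67216487]), 'wrist_torque': array([ 0.02331307, -0.02842089,  0.02288809]), 'opening': 0.9988760775896459}
side 364.18235514656146 [[-0.913288   -0.40690632 -0.01822833]
 [-0.28683125  0.67426835 -0.68050718]
 [ 0.28919345 -0.61627059 -0.73251465]] [526.65975815 108.70853345 928.03544674]
top 433.4715619927477 [[-0.00729543 -0.9999618   0.00481356]
 [-0.99769517  0.00695398 -0.06749807]
 [ 0.06746202 -0.00529489 -0.99770779]] [ 134.29029142  519.16299427 1365.74439372]
wrist 303.86498679436835 [[ 0.40630324 -0.91373712 -0.00146816]
 [-0.88251795 -0.3928367   0.25853704]
 [-0.23681164 -0.10374876 -0.96600023]] [-649.15545995  -31.6401133   390.5387214 ]
```

View pics/top0.png

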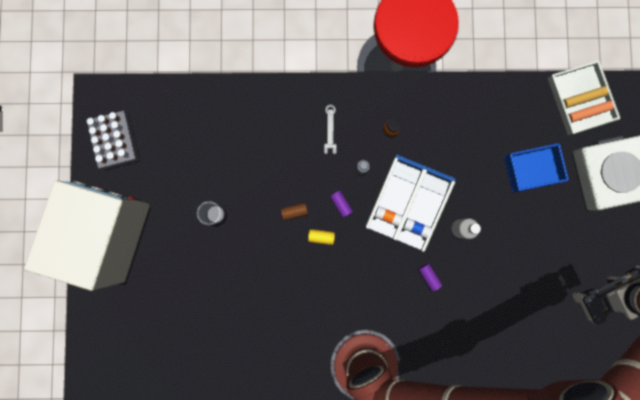

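View pics/side0.png

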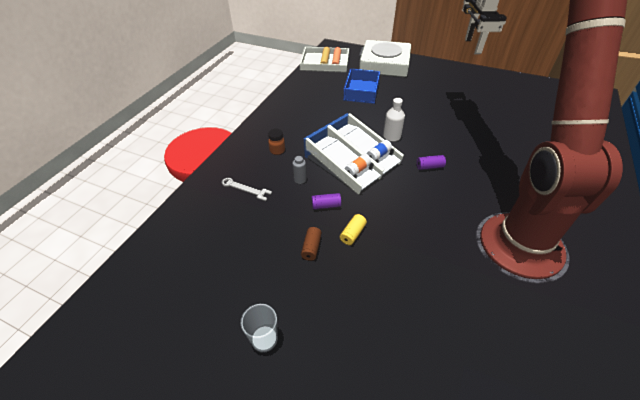

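```bash
python3 - <<'E'
import pickle,cv2
d=pickle.load(open("d0.pkl","rb"))
print(d["top"]["cx"],d["top"]["cy"])
E
```

```text
322.5242454671889 201.59051667794463
```

The top view shows the rack centred near (410,203), with its blue stop at the top. The blue-band cartridge is in the right lane near (418,230) and the orange one in the left lane near (388,215). A purple one lies on the table at (430,277), in line with the lane. Next I'll measure the rack pose.

```bash
cat > h.py <<'E'
import numpy as np,cv2
def cloud(im):
    D=im["depth"];v,u=np.mgrid[0:D.shape[0],0:D.shape[1]]
    P=np.stack([(u-im["cx"])/im["fx"]*D,(v-im["cy"])/im["fy"]*D,D],-1)
    W=(P-np.asarray(im["t"]))@np.asarray(im["R"])
    W[D<=0]=np.nan
    return W
def proj(im,X):
    c=np.asarray(X)@np.asarray(im["R"]).T+im["t"]
    return np.stack([c[...,0]/c[...,2]*im["fx"]+im["cx"],c[...,1]/c[...,2]*im["fy"]+im["cy"]],-1)
E
python3 - <<'E'
import pickle
from h import *
d=pickle.load(open("d0.pkl","rb"))
im=d["top"];W=cloud(im);hsv=cv2.cvtColor(im["pixels"],cv2.COLOR_BGR2HSV)
print("pt",W[203,410],W[350,200])
sub=np.zeros(W.shape[:2],bool);sub[150:256,360:458]=1
m=(sub&(W[...,2]>12)).astype(np.uint8)
n,l,s,c=cv2.connectedComponentsWithStats(m);k=1+np.argmax(s[1:,4]);print(s[k],c[k])
P=W[l==k]
r=cv2.minAreaRect(P[:,:2].astype(np.float32));print(r)
blue=sub&(hsv[...,0]>100)&(hsv[...,0]<125)&(hsv[...,1]>150)&(hsv[...,2]>60)
n,l2,s,c=cv2.connectedComponentsWithStats(blue.astype(np.uint8))
for i in range(1,n):
    if s[i,4]>8: print("blue",s[i],c[i],np.nanmedian(W[l2==i],0),np.nanmax(W[l2==i][:,2]))
o=sub&(hsv[...,0]>4)&(hsv[...,0]<20)&(hsv[...,1]>150)
print("or",np.nanmedian(W[o],0))
for n in ["top","side"]:
    b=d[n]["pixels"]; 
    cr=b[145:260,355:465] if n=="top" else b[105:195,290:445]
    cv2.imwrite(f"pics/{n}0c.png",cv2.resize(cr,None,fx=5,fy=5,interpolation=cv2.INTER_CUBIC))
E
```

```text
pt [ 510.81042671 -139.3031288    62.34422969] [ 54.72835337 520.48123712  -0.96322158]
[ 366  155   89   96 5041] [409.95695299 201.95040667]
((512.162109375, -140.61009216308594), (197.0609893798828, 242.55694580078125), 67.24470520019531)
blue [396 155  59  26 273] [424.78754579 167.90842491] [ 620.63902047 -185.49951236   73.73286311] 81.87249444820851
blue [412 223  11  11  84] [417.39285714 227.98809524] [ 433.55960354 -159.97376228   64.05353469] 70.97786562357065
or [470.9426779  -72.49863973  65.09601698]
```

View pics/top0c.png

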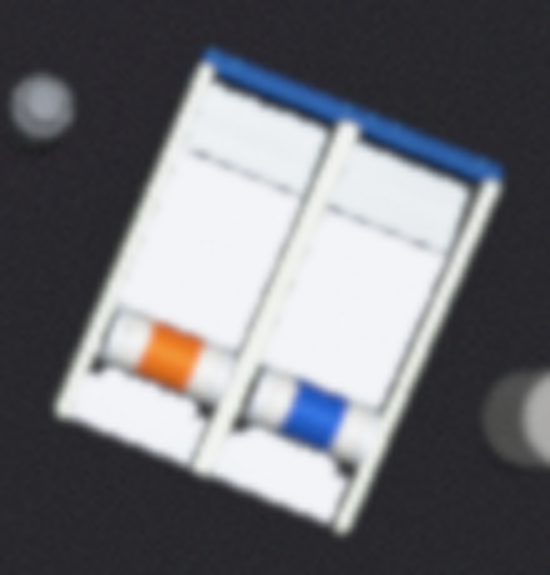

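View pics/side0c.png

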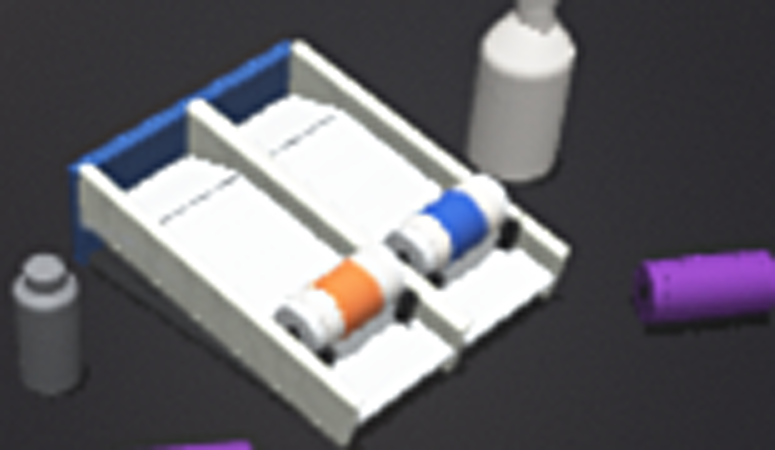

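```bash
python3 - <<'E'
import pickle
from h import *
from scipy.spatial.transform import Rotation as Ro
from station import arm
d=pickle.load(open("d0.pkl","rb"))
yaw=np.deg2rad(-22.76);Rk=np.array([[np.cos(yaw),-np.sin(yaw),0],[np.sin(yaw),np.cos(yaw),0],[0,0,1]])
o=np.array([518.5,-143.2,0])
# bottle cloud in rack frame, from both cams
for n in ["top","side"]:
    W=cloud(d[n]);L=(W-o)@Rk
    for nm,(x0,x1,y0,y1) in dict(bottle=(-110,60,-230,-104),housing=(0,140,104,200)).items():
        m=(L[...,0]>x0)&(L[...,0]<x1)&(L[...,1]>y0)&(L[...,1]<y1)&(L[...,2]>15)
        p=L[m]
        if len(p): print(n,nm,len(p),p.min(0),p.max(0))
    # overlays
    img=cv2.resize(d[n]["pixels"],None,fx=4,fy=4,interpolation=cv2.INTER_CUBIC)
    def line(pts,c):
        q=(proj(d[n],o+np.array(pts,float)@Rk.T)+.5)*4-.5
        cv2.polylines(img,[np.round(q).astype(int)],False,c,1,cv2.LINE_AA)
    line([[55,-90,51],[55,-6,51]],(0,0,255));line([[55,90,51],[55,6,51]],(0,0,255))
    for y in(-98,98): line([[-127,y,39],[55,y,71],[113,y,75]],(0,200,0))
    line([[100,-98,75],[100,98,75]],(0,255,255)); line([[-127,-98,19],[-127,98,19]],(255,0,255))
    for y in(-87,-9): line([[-71+19*np.cos(a),y,48+19*np.sin(a)] for a in np.linspace(0,6.3,40)],(0,0,255))
    cr=img[145*4:260*4,355*4:465*4] if n=="top" else img[105*4:195*4,290*4:445*4]
    cv2.imwrite(f"pics/{n}0o.png",cr)
T=Ro.from_rotvec(arm.get_state()["tool_rot"]).as_matrix();print(T.round(3)); print((Rk.T@T).round(3))
E
```

```text
top bottle 429 [ -45.27764878 -213.60731671   15.06713192] [  13.21244411 -157.50773665  145.28279105]
top housing 144 [ 23.69719182 160.31824682  15.81259583] [ 59.89037547 197.59974612  91.25884426]
side bottle 592 [ -48.31589138 -204.31494965   15.21626593] [   9.06485374 -155.83491621  142.48008503]
side housing 276 [ 20.76219101 161.13833895  15.12681411] [ 55.30374249 198.24355561  88.65397397]
[[-0.001  0.914  0.407]
 [ 0.002  0.407 -0.914]
 [-1.    -0.    -0.002]]
[[-0.001  0.685  0.728]
 [ 0.001  0.728 -0.685]
 [-1.    -0.    -0.002]]
```

View pics/top0o.png

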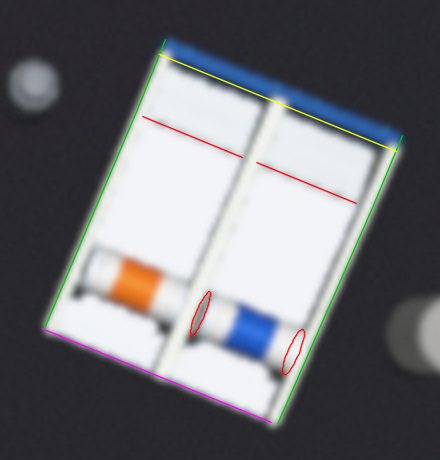

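View pics/side0o.png

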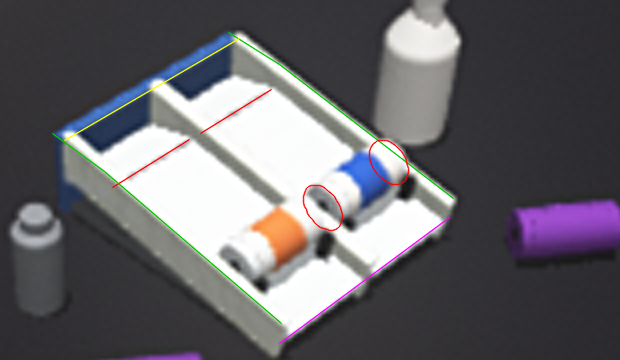

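The overlay agrees to within about 2–3 mm. The bottle's near edge is at rack y ≈ -156. With the jaws across the lane, the hand reaches y ≈ -142, so it clears. I'll move to hover behind the cartridge, closing the fingers on the way.

Call:
send_rows --motion '[{"delta_rot": [0.102,0,0],"linear": [0,0.0386,-0.0442],"hand": 0},{"delta_rot": [0.204,0,0],"linear": [0,0.0772,-0.0884],"hand": 0},{"delta_rot": [0.306,0,0],"linear": [0,0.1158,-0.1325],"hand": 0},{"delta_rot": [0.408,0,0],"linear": [0,0.1545,-0.1767],"hand": 0},{"delta_rot": [0.51,0,0],"linear": [0,0.1931,-0.2209],"hand": 0},{"delta_rot": [0.612,0,0],"linear": [0,0.2317,-0.2651],"hand": 0},{"delta_rot": [0.714,0,0],"linear": [0,0.2703,-0.3092],"hand": 0},{"delta_rot": [0.8157,0,0],"linear": [0,0.3089,-0.3534],"hand": 0}]'

```text
t: 1.15
tcp_pos: [403.1, -143.5, 302.8]
tool_rot: [1.498, 0.992, -1.497]
force: [0.8, 0.2, 0.6]
opening: 0.191
```

```bash
cat >> h.py <<'E'
yaw=np.deg2rad(-22.76);Rk=np.array([[np.cos(yaw),-np.sin(yaw),0],[np.sin(yaw),np.cos(yaw),0],[0,0,1]])
o=np.array([518.5,-143.2,0])
def rep():
    from station import arm
    from scipy.spatial.transform import Rotation as Ro
    s=arm.get_state();T=Ro.from_rotvec(s["tool_rot"]).as_matrix()
    print("t",s["t"],"tcp",s["tcp_pos"].round(1),"rack",(Rk.T@(s["tcp_pos"]-o)).round(1),"F",(Rk.T@s["force"]).round(2),"op",s["opening"])
    print("q",s["qpos"].round(2));print((Rk.T@T).round(3))
E
python3 -c "from h import *;rep()"
```

```text
t 1.15 tcp [ 403.1 -143.5  302.8] rack [-106.3  -44.9  302.8] F [0.7  0.53 0.6 ] op 0.1906075431155585
q [ 0.21  0.28  0.1   2.03 -0.04  0.84 -1.64]
[[ 0.     1.    -0.003]
 [ 0.    -0.003 -1.   ]
 [-1.     0.    -0.   ]]
```

Call:
send_rows --motion '[{"delta_rot": [0,0,0],"linear": [0.05,0,0.001],"hand": 0},{"delta_rot": [0,0,0],"linear": [0.1,0,0.002],"hand": 0},{"delta_rot": [0,0,0],"linear": [0.14,0,0.002],"hand": 0},{"delta_rot": [0,0,0],"linear": [0.14,0,0.002],"hand": 0},{"delta_rot": [0,0,0],"linear": [0.14,0,0.002],"hand": 0}]'

```text
t: 1.78
tcp_pos: [402.7, -147.5, 163.7]
tool_rot: [1.496, 0.993, -1.494]
force: [-0.2, -0.4, 0.2]
opening: 0.008
```

```bash
python3 - <<'E'
from h import *;rep()
from station import eyes
for n in ["side","wrist"]:
    im=eyes.get_image(n);p=im["pixels"]
    if n=="side": p=cv2.resize(p[60:210,250:450],None,fx=4,fy=4,interpolation=cv2.INTER_CUBIC)
    cv2.imwrite(f"pics/{n}1.png",p)
E
```

```text
t 1.775 tcp [ 402.7 -147.5  163.7] rack [-105.1  -48.7  163.7] F [-0.08 -0.45  0.24] op 0.007542595947289859
q [ 0.25  0.51  0.07  2.19 -0.08  0.44 -1.59]
[[ 0.002  1.     0.   ]
 [ 0.     0.    -1.   ]
 [-1.     0.002 -0.   ]]
```

View pics/side1.png

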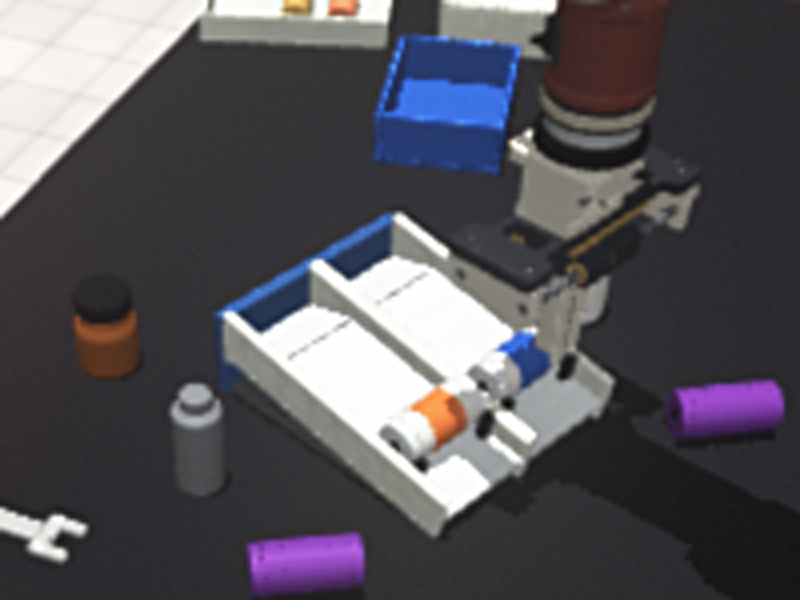

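View pics/wrist1.png

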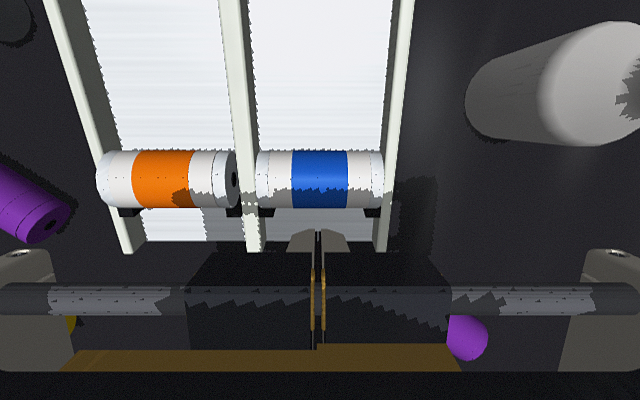

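The side and wrist views show the closed fingertips at wrist pixel (318,240). They are centred on the blue band at (319,180), behind the cartridge and between the nubs. Now I'll descend.

Call:
send_rows --motion '[{"delta_rot": [0,0,0],"linear": [0.012,0,0],"hand": 0},{"delta_rot": [0,0,0],"linear": [0.026,0,0],"hand": 0},{"delta_rot": [0,0,0],"linear": [0.041,0,0],"hand": 0},{"delta_rot": [0,0,0],"linear": [0.041,0,0],"hand": 0}]'

```text
t: 2.38
tcp_pos: [401.6, -147.0, 121.2]
tool_rot: [1.495, 0.996, -1.496]
force: [-0.1, 0.4, 0.7]
opening: 0.004
```

```bash
python3 - <<'E'
from h import *;rep()
from station import eyes
for n in ["side"]:
    im=eyes.get_image(n);p=im["pixels"]
    p=cv2.resize(p[100:200,290:440],None,fx=5,fy=5,interpolation=cv2.INTER_CUBIC)
    cv2.imwrite(f"pics/{n}2.png",p)
E
```

```text
t 2.375 tcp [ 401.6 -147.   121.2] rack [-106.3  -48.7  121.2] F [-0.25  0.36  0.71] op 0.00441984813191546
q [ 0.27  0.6   0.05  2.22 -0.09  0.32 -1.58]
[[-0.002  1.     0.   ]
 [ 0.     0.    -1.   ]
 [-1.    -0.002 -0.   ]]
```

View pics/side2.png

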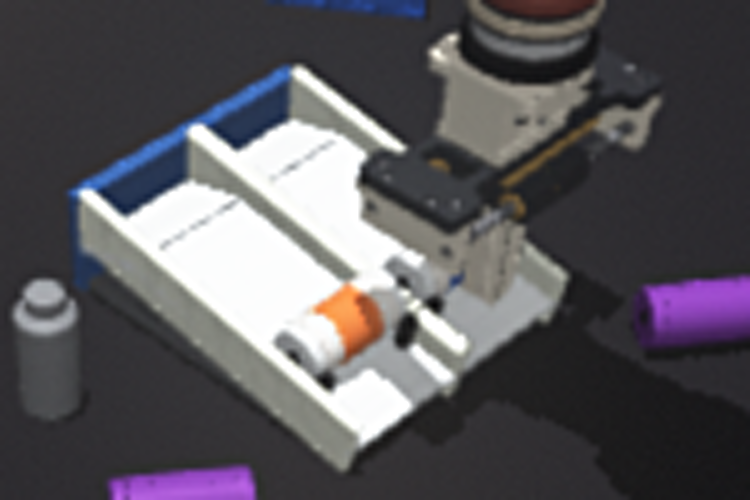

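Call:
send_rows --motion '[{"delta_rot": [0,0,0],"linear": [-0.0005,0.003,0],"hand": 0},{"delta_rot": [0,0,0],"linear": [-0.001,0.006,0],"hand": 0},{"delta_rot": [0,0,0],"linear": [-0.0016,0.009,0],"hand": 0},{"delta_rot": [0,0,0],"linear": [-0.0023,0.013,0],"hand": 0},{"delta_rot": [0,0,0],"linear": [-0.003,0.017,0],"hand": 0},{"delta_rot": [0,0,0],"linear": [-0.0037,0.021,0],"hand": 0},{"delta_rot": [0,0,0],"linear": [-0.0044,0.025,0],"hand": 0},{"delta_rot": [0,0,0],"linear": [-0.0051,0.029,0],"hand": 0}]'

```text
t: 3.42
tcp_pos: [429.0, -158.5, 126.9]
tool_rot: [1.495, 0.995, -1.495]
force: [-1.6, -0.1, 1.1]
opening: 0.005
```

```bash
python3 - <<'E'
from h import *;rep()
from station import eyes
im=eyes.get_image("wrist");cv2.imwrite("pics/wrist3.png",im["pixels"])
E
```

```text
t 3.425 tcp [ 429.  -158.5  126.9] rack [-76.6 -48.7 126.9] F [-1.49 -0.68  1.06] op 0.0049245306916775354
q [ 0.27  0.61  0.05  2.14 -0.08  0.39 -1.58]
[[-0.  1.  0.]
 [ 0.  0. -1.]
 [-1. -0. -0.]]
```

View pics/wrist3.png

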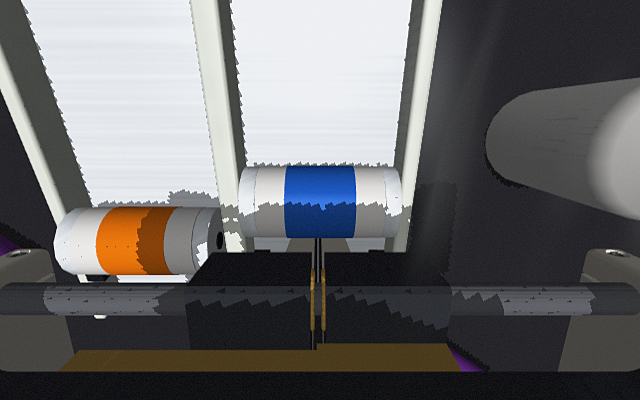

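The wrist view shows the cartridge against the fingertips at (320,200) and straight in its lane, with a push of about 1.5 N. The orange one is still in place. I'll keep going.

Call:
send_rows --motion '[{"delta_rot": [0,0,0],"linear": [-0.0008,0.004,0],"hand": 0},{"delta_rot": [0,0,0],"linear": [-0.0016,0.009,0],"hand": 0},{"delta_rot": [0,0,0],"linear": [-0.0025,0.014,0],"hand": 0},{"delta_rot": [0,0,0],"linear": [-0.0034,0.019,0],"hand": 0},{"delta_rot": [0,0,0],"linear": [-0.0042,0.024,0],"hand": 0},{"delta_rot": [0,0,0],"linear": [-0.0051,0.029,0],"hand": 0},{"delta_rot": [0,0,0],"linear": [-0.006,0.034,0],"hand": 0},{"delta_rot": [0,0,0],"linear": [-0.0067,0.038,0],"hand": 0}]'

```text
t: 4.47
tcp_pos: [464.2, -173.2, 133.6]
tool_rot: [1.495, 0.994, -1.495]
force: [-0.8, 0.4, 0.8]
opening: 0.008
```

Call:
send_rows --motion '[{"delta_rot": [0,0,0],"linear": [-0.0008,0.004,0],"hand": 0},{"delta_rot": [0,0,0],"linear": [-0.0016,0.009,0],"hand": 0},{"delta_rot": [0,0,0],"linear": [-0.0025,0.014,0],"hand": 0},{"delta_rot": [0,0,0],"linear": [-0.0034,0.019,0],"hand": 0},{"delta_rot": [0,0,0],"linear": [-0.0042,0.024,0],"hand": 0},{"delta_rot": [0,0,0],"linear": [-0.0051,0.029,0],"hand": 0},{"delta_rot": [0,0,0],"linear": [-0.006,0.034,0],"hand": 0},{"delta_rot": [0,0,0],"linear": [-0.0067,0.038,0],"hand": 0}]'

```text
t: 5.48
tcp_pos: [499.3, -187.9, 140.3]
tool_rot: [1.495, 0.994, -1.495]
force: [-1.8, 1.5, 1.4]
opening: 0.006
```

```bash
python3 - <<'E'
from h import *;rep()
from station import eyes
im=eyes.get_image("wrist");cv2.imwrite("pics/wrist4.png",im["pixels"])
im=eyes.get_image("side");cv2.imwrite("pics/side4.png",cv2.resize(im["pixels"][100:200,290:440],None,fx=5,fy=5,interpolation=cv2.INTER_CUBIC))
E
```

```text
t 5.475 tcp [ 499.3 -187.9  140.3] rack [ -0.5 -48.7 140.3] F [-2.26  0.72  1.44] op 0.005691849248736112
q [ 0.28  0.66  0.07  1.93 -0.08  0.56 -1.57]
[[ 0.  1.  0.]
 [ 0.  0. -1.]
 [-1.  0. -0.]]
```

View pics/wrist4.png

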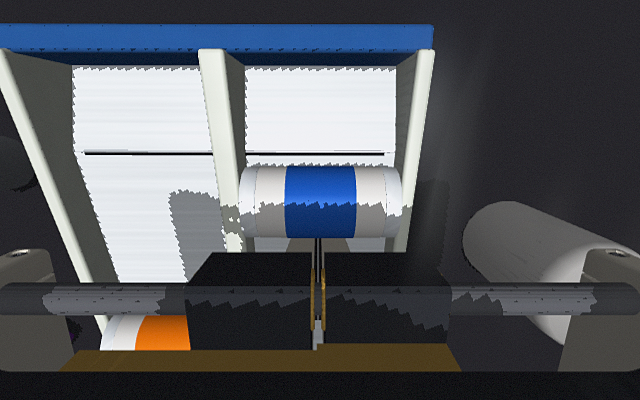

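View pics/side4.png

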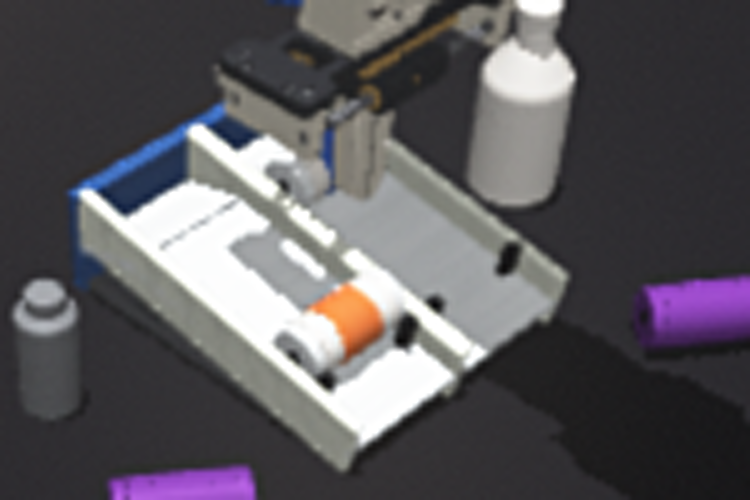

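The cartridge is now just below the crest line (wrist row 153; cartridge at rows 165–237) and still straight. I'll slow down to go over the crest.

Call:
send_rows --motion '[{"delta_rot": [0,0,0],"linear": [-0.0007,0.004,0],"hand": 0},{"delta_rot": [0,0,0],"linear": [-0.0014,0.008,0],"hand": 0},{"delta_rot": [0,0,0],"linear": [-0.0021,0.012,0],"hand": 0},{"delta_rot": [0,0,0],"linear": [-0.0028,0.016,0],"hand": 0},{"delta_rot": [0,0,0],"linear": [-0.0034,0.019,0],"hand": 0},{"delta_rot": [0,0,0],"linear": [-0.0039,0.022,0],"hand": 0},{"delta_rot": [0,0,0],"linear": [-0.0042,0.024,0],"hand": 0},{"delta_rot": [0,0,0],"linear": [-0.0046,0.026,0],"hand": 0}]'

```text
t: 6.58
tcp_pos: [524.2, -198.3, 145.1]
tool_rot: [1.496, 0.992, -1.493]
force: [-0.9, 0.1, -0.0]
opening: 0.004
```

Call:
send_rows --motion '[{"delta_rot": [0,0,0],"linear": [-0.0003,0.002,0],"hand": 0},{"delta_rot": [0,0,0],"linear": [-0.0006,0.004,0],"hand": 0},{"delta_rot": [0,0,0],"linear": [-0.0006,0.006,0],"hand": 0},{"delta_rot": [0,0,0],"linear": [-0.0006,0.008,0],"hand": 0},{"delta_rot": [0,0,0],"linear": [-0.0006,0.01,0],"hand": 0},{"delta_rot": [0,0,0],"linear": [-0.0006,0.012,0],"hand": 0},{"delta_rot": [0,0,0],"linear": [-0.0006,0.012,0],"hand": 0},{"delta_rot": [0,0,0],"linear": [-0.0006,0.012,0],"hand": 0}]'

```text
t: 7.58
tcp_pos: [533.8, -202.4, 145.4]
tool_rot: [1.495, 0.995, -1.495]
force: [-0.1, -0.7, 0.3]
opening: 0.006
```

```bash
python3 - <<'E'
from h import *;rep()
from station import eyes
im=eyes.get_image("wrist");cv2.imwrite("pics/wrist5.png",im["pixels"])
E
```

```text
t 7.575 tcp [ 533.8 -202.4  145.4] rack [ 37.1 -48.7 145.4] F [ 0.2  -0.64  0.3 ] op 0.006322301246100337
q [ 0.28  0.69  0.07  1.82 -0.07  0.63 -1.57]
[[-0.  1.  0.]
 [ 0.  0. -1.]
 [-1. -0. -0.]]
```

View pics/wrist5.png

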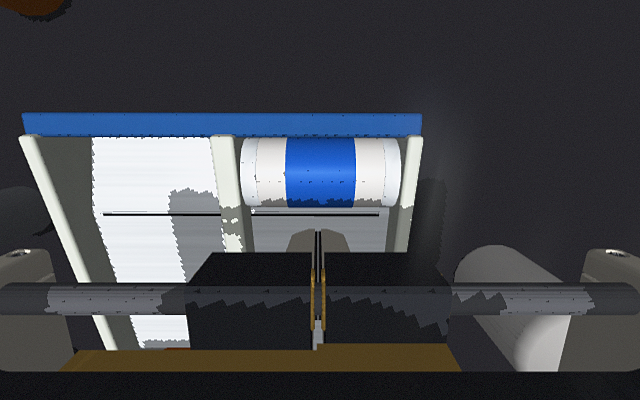

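The cartridge has rolled against the stop: its front edge, near row 138, touches the blue plate, and the crest line at row 213 is clear behind it. The fingers are no longer touching it, so I'll back off and lift.

Call:
send_rows --motion '[{"delta_rot": [0,0,0],"linear": [0,-0.008,0],"hand": 0},{"delta_rot": [0,0,0],"linear": [-0.005,-0.02,0],"hand": 0},{"delta_rot": [0,0,0],"linear": [-0.03,-0.02,0],"hand": 0},{"delta_rot": [0,0,0],"linear": [-0.07,-0.02,0],"hand": 0},{"delta_rot": [0,0,0],"linear": [-0.12,-0.02,0],"hand": 0},{"delta_rot": [0,0,0],"linear": [-0.17,-0.02,0],"hand": 0},{"delta_rot": [0,0,0],"linear": [-0.2,-0.02,0],"hand": 0},{"delta_rot": [0,0,0],"linear": [-0.2,-0.02,0],"hand": 0}]'

```text
t: 8.62
tcp_pos: [515.5, -194.8, 348.1]
tool_rot: [1.497, 0.99, -1.491]
force: [0.5, -0.1, -1.2]
opening: 0.007
```

Call:
send_rows --motion '[{"delta_rot": [0,0,0],"linear": [0,0,0.04],"hand": 0},{"delta_rot": [0,0,0],"linear": [0,0,0.09],"hand": 0},{"delta_rot": [0,0,0],"linear": [0,0,0.14],"hand": 0},{"delta_rot": [0,0,0],"linear": [0,0,0.19],"hand": 0},{"delta_rot": [0,0,0],"linear": [0,0,0.24],"hand": 0},{"delta_rot": [0,0,0],"linear": [0,0,0.28],"hand": 0},{"delta_rot": [0,0,0],"linear": [0,0,0.28],"hand": 0},{"delta_rot": [0,0,0],"linear": [0,0,0.28],"hand": 0}]'

```text
t: 9.62
tcp_pos: [407.4, -451.4, 343.9]
tool_rot: [1.496, 0.999, -1.495]
force: [0.5, -0.1, 0.4]
opening: 0.002
```

```bash
python3 - <<'E'
from h import *;rep()
import pickle
from station import eyes
d=pickle.load(open("d0.pkl","rb"))
im=eyes.get_image("side");p=im["pixels"]
cv2.imwrite("pics/side6.png",cv2.resize(p[90:260,210:450],None,fx=3.3,fy=3.3,interpolation=cv2.INTER_CUBIC))
im=eyes.get_image("top");p=im["pixels"]
cv2.imwrite("pics/top6.png",cv2.resize(p[80:300,270:490],None,fx=2.7,fy=2.7,interpolation=cv2.INTER_CUBIC))
hsv=cv2.cvtColor(p,cv2.COLOR_BGR2HSV);W=cloud(im);L=(W-o)@Rk
inl=(L[...,0]>-127)&(L[...,0]<97)&(abs(L[...,1])<85)&(L[...,2]>30)&(L[...,2]<90)
for nm,a,b in(("blue",100,125),("orange",4,20)):
    m=inl&(hsv[...,0]>=a)&(hsv[...,0]<=b)&(hsv[...,1]>150)&(hsv[...,2]>60)
    print(nm,m.sum(),np.median(L[m],0))
E
```

```text
t 9.625 tcp [ 407.4 -451.4  343.9] rack [  16.8 -327.2  343.9] F [0.54 0.08 0.37] op 0.0023426114163584465
q [ 0.71  0.52  0.15  1.49 -0.08  1.14 -1.09]
[[-0.003  1.     0.001]
 [ 0.003  0.001 -1.   ]
 [-1.    -0.003 -0.003]]
blue 88 [ 78.82382483 -48.94928786  80.71556553]
orange 89 [-71.63751081  47.64787126  64.88763436]
```

View pics/side6.png

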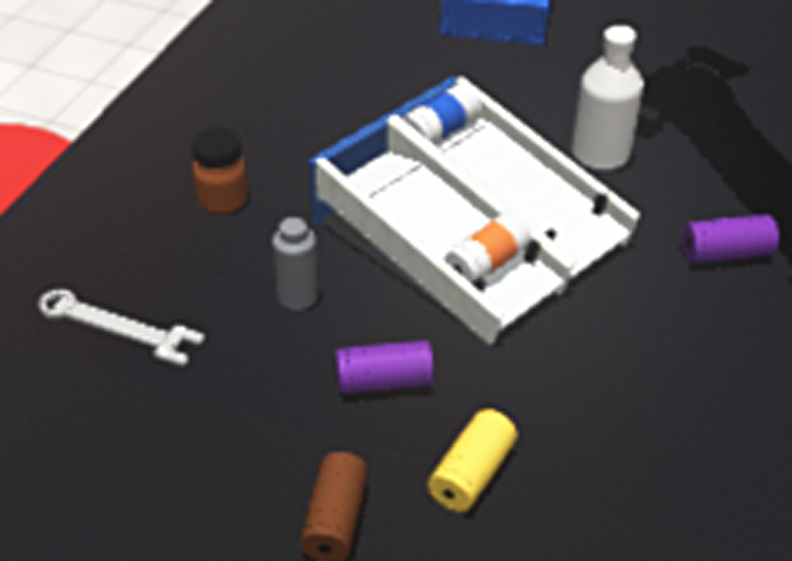

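View pics/top6.png

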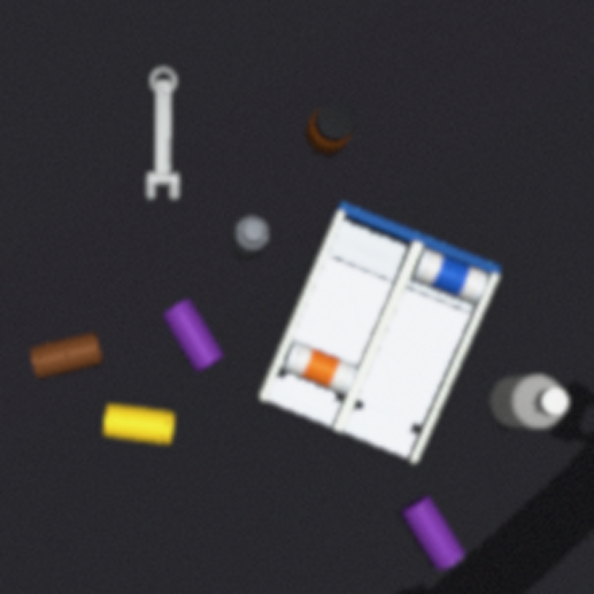

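Both views show the blue cartridge against the stop, at top crop (452,273). The orange one is still on its nubs at (322,368), the rest of the bench looks unchanged, and the hand is clear. I'll hand the job in.

```bash
python3 -c "from station import job;print(job.finish_job())"
```

```text
the job is handed in; nothing more can be done
None
```

The blue-banded cartridge now rests against the blue stop at the top of the right lane, and I handed the job in at about 10 s of the 40 s allowed. I pushed it up slowly with closed fingertips. The measured force stayed around 2 N or less at each reading, and the cartridge rolled the last stretch past the crest by itself.

- **Blue cartridge:** its measured centre is at rack (79, -49) mm, against the expected seat of (81, -48). That difference is within the roughly 2 mm calibration error. Its top surface is at 81 mm, against an expected 83 mm.
- **Orange cartridge:** it is still on its nubs at rack (-72, 48) mm.
- **Everything else:** the bottle, housing, jar, wrench and the other cylinders look unmoved in the last pictures. I compared these by eye rather than measuring them, and the beaker was outside the last crops. The hand never went near it.
- **Hand:** it was clear of the ramp, about 340 mm above the table and off to the right, with no contact force showing.

No check failed or disagreed.

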